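# Run the dye mill: set its speed, fit the bayonet lid and hold it at the pulse mark

### The arm

A 6-joint arm with a two-finger parallel gripper is mounted at the origin on a cart in front of the work surface, level with it; the furniture and walls round the work are solid. World frame = base frame: x ahead of the robot, y to its left, z up, the work surface at z = 0. Lengths are in m, angles in rad, forces in N, time in s.
With the tool pointing down it reaches from about 0.35 to 0.975 m from the base axis. Payload 4.9 kg.
Tool frame: the origin (TCP) lies midway between the tips of the shut fingers; the grasp point (between the pads) lies 19 mm behind it; z points along the fingers, y is the line along which they close (so a half turn about z gives the same grasp; the last joint's range is limited). The gripper opens to 85 mm and grips with 20 to 120 N. Pads are 22 mm wide; open, the fingers measure 114 mm over their backs; the gripper's body (76 mm by 85 mm) begins 54 mm behind the grasp point. The pads swing forward as they close: fully open they stand 13 mm farther back than shut.
Start: joints at [-1.277, 0.053, 1.613, -0, 1.476, -0.119], TCP at [0.251, -0.572, 0.206] pointing down, gripper open.
Joint ranges: [-3.01, 3.01], [-1.01, 2.22], [0.06, 2.58], [-1.02, 4.17], [0.09, 2.62], [-3.14, 3.14]. Speed limits (rad/s): [2.57, 2.57, 3.14, 3.14, 3.14, 3.14].

### API

Orientations are given as a rotation vector (axis times angle).
In Python, from workcell import bot gives the robot as it stands.
- The arm moves only by the shell command python3 -m pendant 'ROWS' [FORCE]. ROWS is JSON, one flat list of numbers, 7 for each row, row after row: the finger opening in mm, from 0 to 85.4, then the shift along the tool's x, y, z as a fraction of full scale, then the turn, a rotation vector about the tool's x, y, z as a fraction of full scale. A call has 1 to 12 rows; each row is the pose to reach, as a shift and turn from the pose commanded when the call began, along the tool's axes at that moment; what a row does not reach only later rows make up. Full scale, the value 1, is 0.2 m for a shift and 60 degrees for a turn. A row lasts 1/10 s, in which the tool goes at most 50 mm and 8.59 degrees, less where a joint would pass 70% of its speed; a pose out of reach is approached as far as the arm can. A call with a number of a shift or a turn outside -1 to 1 is refused whole. A call with a gripper value outside its range is refused whole. The fingers move at their own pace and stop on an object; FORCE is the grip in N (left out, the last holds). Time passes only in rows, so rows that repeat a pose let the fingers close. It gives the time, the measured TCP pose, the force, the opening and the grip force at its end, in the units of the state.
- bot.state(): the state, without advancing time (a new reading comes with each control period).
- bot.snapshot(name): name is "side" or "top" or "wrist"; returns a dict with "color" (384x512x3 uint8, red, green, blue), "depth" (384x512 float32, m along the optical axis (not along the pixel's ray), 0 where there is no reading), "fx", "fy", "cx", "cy" (pixels), "pose" (4x4, takes a point from camera to world coordinates); the wrist camera has in their place "hand_eye" (4x4, takes a point from camera to tool coordinates, whose origin is the TCP and whose axes are the flange's). Camera axes: x right, y up, looking along -z (the intrinsics and any distortion apply to the point x, -y, -z); pixel columns grow to the right and rows downward; lengths in m; the calibration is good to about 2 mm. A picture is of the moment at which its call begins: read the wrist's pose just before it.
- bot.sign_off(): hands the job in; it is judged then, once.
Trained networks look in a picture, given as the dict that the camera call returned (one of the last four; its "shot" number tells which), for a name from the list of things; names that differ only in an ending like _2 or _b are one class to them, and where a whole thing is asked for, a point or a joint stands for the part that bears it (a point fixed in the world has none). Each returns a list of dicts, best first, with "p" (0 to 1); they miss things now and then, are a little off and sometimes report something else, mostly with a low value. They report only what shows in the picture. A call takes as long as a camera call. They do not tell look-alikes from the thing itself.
- bot.look_for(picture, thing): "location" ([x, y, z] in m, in the coordinates of the camera as it stood for that picture, good to about 4 mm: the middle of the surface that is visible of it).
The state is a dict: "t": time; "qpos": joint angles; "joint_vel": joint speeds; "joint_torque": joint torques, N m; "tool_pos": TCP position; "orientation": TCP orientation; "ft_force": force on the tool from outside, world axes, zero at the start; "ft_torque": the same for the moment, N m; "grip_width": finger opening in m; "grip_force": force on a finger pad.
Only numpy, scipy, OpenCV 4.12 (cv2) and the standard library are available. Lean on these libraries where they do the work, as an engineer would, in place of code of your own. Each camera call takes 0.05 s, during which the arm holds its last target. There are 200 camera calls.

### The job

The little mill is loaded with oak galls for the next dye bath. Slide its speed slider to the middle mark first, because the mill starts as soon as the lid is turned; then pick up the lid, lower its two lugs through the slots of the bayonet collar until the cap sits down on the collar, and twist it clockwise (seen from above) against the spring about half way, to the double-bar pulse mark, well short of the lock click. The mill only pulses while the lid is held there, so finish with the gripper still holding the lid at the pulse mark, and leave the dish, the spool and the tin where they are.

Things in the scene. Friction and masses are not known exactly. Their poses are not given: they have to be found in the camera images.
- mill: low white bench mill, fixed: round drum (120 mm wide) on the left, console 112 x 140 mm, 56 mm high, on the right. Origin at the worktop under the middle; z up, x away from the operator, y to the left. The drum's axis stands at mill y = +58 mm; its rim is 84 mm high, 101 mm wide.
- bayonet_collar: steel bayonet collar, the drum's rim. Origin at the centre of its mouth, 84 mm above the worktop; z up; x runs through the two entry slots, half a turn apart (0.75 rad counter-clockwise of the mill's x). Hole 64 mm across (69 at the bevelled mouth); slots reach out to 38.5 mm from the centre, 16 mm wide; flange 6 mm thick, lugs turn beneath it.
- pulse_mark (a point): the black double bar on the collar's rim, on the operator's side, 46 mm from the centre: the wing's near end points here at the pulse position. A single bar 0.75 rad counter-clockwise (seen from above) of it marks the entry slot, a round dot 0.67 rad clockwise of it the lock.
- mill_lid: loose grey lid, about 0.12 kg, right way up on the worktop, right of the mill. Origin at the centre of its underside, z up. Spigot 59 mm across, 13 mm deep; at its foot two lugs 10 mm wide, 5 mm high, tips 36 mm from the centre, on the lid's x axis. Cap 82 mm across, 13 to 23 mm up. The same after a half turn. When inserted, its origin is 13 mm below the collar's and the cap rests on the rim.
- lid_wing (a point): centre of the top of the finger wing on the lid, 50 mm above the lid's origin. The wing stands on the cap along the lid's x axis (in line with the lugs), 58 mm long, 16 mm thick, 27 mm high.
- switch_ring (a joint): sprung ring in the collar that the lugs push round, rad: 0 at rest, grows as the lid turns clockwise seen from above; lags the lid by up to 0.1. A spring turns it and the lid back when let go (0.07 N m at 0, 0.16 at 0.7). Pulse position 0.7; plungers resist from about 1.0, the lid snaps into the lock near 1.2, stop at 1.45.
- speed_slider (a joint): position of the speed slider, m: 0 at the left end of its slot (slow, shortest mark), 0.030 at the middle mark, 0.060 at the right end (fast, longest mark). It stays where it is left; about 1.5 N moves it.
- speed_slider_top (a point): centre of the top of the slider's black knob on the console, 73 mm above the worktop; the knob is 22 mm (mill x) by 14 mm (mill y, along its travel) and stands 16 mm above the panel. Axes as the mill's; it moves to the mill's -y as its value grows.
- dish: small yellow fluted dish with spare oak galls, 71 mm across, 36 mm high, bystander right of the mill; it and the lid may have changed places. Origin at the centre of its underside.
- spool: wooden spool of teal thread standing near the front edge, 37 mm across, 50 mm high, bystander. Origin at the centre of its underside.
- flat_tin: flat green hinged tin, 64 x 90 x 23 mm, near the front edge left of the mill, bystander. Origin at the centre of its underside.
There are look-alikes about, which are no part of the job. There is more than one size of the mill_lid; the one meant has the size given above.

How it is judged:
On the way, in this order (a step that is already met when the one before it is completed fails the run):
1. the speed slider is set to the middle mark (within 5 mm) while the lid is still out of the collar (value of joint speed_slider between 0.025 and 0.035 m and distance between mill_lid and bayonet_collar above 0.03 m), for 0.2 s.
2. the lid is down in the collar: cap on the collar, lugs through the slots (horizontal distance between mill_lid and bayonet_collar below 0.004 m and z of mill_lid in the frame of bayonet_collar between -0.0165 and -0.0105 m and angle between mill_lid's own z axis and vertical below 0.09 rad and value of joint switch_ring below 0.45 rad), for 0.1 s.
3. the lid is twisted clockwise to the pulse mark (ring between 0.5 and 0.9 rad) (horizontal distance between mill_lid and bayonet_collar below 0.004 m and z of mill_lid in the frame of bayonet_collar between -0.0165 and -0.0105 m and angle between mill_lid's own z axis and vertical below 0.09 rad and value of joint switch_ring between 0.5 and 0.9 rad), for 0.3 s.
At the end, for the whole second after the job is handed in: The speed slider stands within 5 mm of the middle mark; the lid sits level in the collar (centre within 4 mm, cap down within about 2.5 mm) and is held still by the fingers at the pulse mark, ring at 0.7 rad within 0.2 rad (all of step 3 and value of joint speed_slider between 0.025 and 0.035 m and contact force between the fingers and mill_lid above 1 N and velocity of joint switch_ring between -0.15 and 0.15 rad/s); the arm keeps its last pose, push and grip.
It fails at once if the lid is turned on into the lock (ring past 1.1 rad) (value of joint switch_ring above 1.1 rad).
It fails at once if the dish is pushed more than 30 mm or tipped over (distance of dish from where it was at the start of the episode above 0.03 m or angle between dish's own z axis and vertical above 0.5 rad).
It fails at once if the spool is pushed more than 30 mm or tipped over (distance of spool from where it was at the start of the episode above 0.03 m or angle between spool's own z axis and vertical above 0.5 rad).
It fails at once if the tin is pushed more than 30 mm or tipped over (distance of flat_tin from where it was at the start of the episode above 0.03 m or angle between flat_tin's own z axis and vertical above 0.5 rad).
It also fails if it takes over 58 s, if anything falls off the work surface, if the arm or the gripper's body presses on something with over 40 N, if the wrist force passes 120 N, or if a joint passes its speed limit or range.

## Working session

There is one attempt and no reset: what is moved stays moved. The work goes in short steps, Python scripts to look and compute and a shell command to move; the robot and the scene stay as the last step left them, time stands still between calls to the robot, and variables do not carry over. Pictures are saved under pics/ and viewed, at most 10 in all, crops included, and the job is handed in when it is done.

```bash
mkdir -p pics; cat > h.py <<'E'
import numpy as np, cv2
from workcell import bot
from scipy.spatial.transform import Rotation as R
def pose(s,st=None):
    if 'pose' in s: return np.array(s['pose'])
    T=np.eye(4);T[:3,:3]=R.from_rotvec(st['orientation']).as_matrix();T[:3,3]=st['tool_pos']
    return T@np.array(s['hand_eye'])
def cloud(s,T):
    d=s['depth'];v,u=np.mgrid[:d.shape[0],:d.shape[1]]
    p=np.stack([(u-s['cx'])/s['fx']*d,-(v-s['cy'])/s['fy']*d,-d],-1)
    w=p@T[:3,:3].T+T[:3,3]; w[d==0]=np.nan
    return w
def find(s,T,n):
    for r in bot.look_for(s,n)[:4]:
        l=np.array(r['location']);w=T[:3,:3]@l+T[:3,3]
        print(n,round(r['p'],2),w.round(3),'px',round(s['cx']+s['fx']*l[0]/-l[2]),round(s['cy']-s['fy']*l[1]/-l[2]))
E
python3 - <<'E'
from h import *
print(bot.state())
for c in ['top','side']:
    s=bot.snapshot(c);T=pose(s);cv2.imwrite(f'pics/{c}0.png',s['color'][:,:,::-1]);np.savez(f'{c}0.npz',color=s['color'],w=cloud(s,T))
    print(c,[k for k in s],T.round(3))
    for n in ['mill','bayonet_collar','mill_lid','lid_wing','speed_slider_top','dish','spool','flat_tin']: find(s,T,n)
E
```

```text
{'t': 0.0, 'qpos': array([-1.27698293e+00,  5.33909307e-02,  1.61428423e+00, -1.37749687e-05,
        1.47602585e+00, -1.19003630e-01]), 'joint_vel': array([ 1.56238746e-04, -6.99745224e-05, -2.69508955e-04, -1.35231143e-04,
        4.78552613e-05,  3.97100026e-04]), 'joint_torque': array([-1.05386684e-03, -3.93682015e+01, -3.70175743e+01, -2.13265030e-04,
        7.13513742e-03, -1.20987960e-05]), 'tool_pos': array([ 0.2505405 , -0.57184281,  0.2043478 ]), 'orientation': array([-3.07285197e+00, -6.43428592e-01,  3.10347643e-04]), 'ft_force': array([ 0.24487574, -0.02904795, -0.05589548]), 'ft_torque': array([ 0.00755932,  0.02419953, -0.02475695]), 'grip_force': 0.0, 'grip_width': 0.08500242663328499}
top ['color', 'depth', 'fx', 'fy', 'cx', 'cy', 'pose', 'shot'] [[-0.019  0.986 -0.165  0.341]
 [-1.    -0.019  0.001 -0.034]
 [-0.002  0.165  0.986  0.98 ]
 [ 0.     0.     0.     1.   ]]
mill 0.92 [ 0.498 -0.067  0.057] px 267 186
mill 0.26 [0.503 0.005 0.086] px 237 183
bayonet_collar 0.87 [0.499 0.008 0.083] px 236 184
mill_lid 0.84 [ 0.421 -0.283  0.021] px 354 217
lid_wing 0.89 [ 0.426 -0.276  0.025] px 351 215
lid_wing 0.63 [0.517 0.167 0.015] px 175 183
speed_slider_top 0.49 [ 0.507 -0.096  0.073] px 279 181
dish 0.76 [ 0.571 -0.283  0.023] px 350 159
spool 0.66 [ 0.35  -0.115  0.049] px 288 247
flat_tin 0.71 [0.379 0.255 0.028] px 137 238
flat_tin 0.29 [ 0.508 -0.093  0.073] px 278 181
side ['color', 'depth', 'fx', 'fy', 'cx', 'cy', 'pose', 'shot'] [[-0.999  0.03  -0.018  0.444]
 [-0.03  -0.47   0.882  0.985]
 [ 0.018  0.882  0.471  0.612]
 [ 0.     0.     0.     1.   ]]
mill 0.83 [0.499 0.037 0.054] px 235 207
bayonet_collar 0.63 [0.497 0.003 0.083] px 237 189
mill_lid 0.66 [ 0.424 -0.259  0.025] px 268 164
lid_wing 0.82 [ 0.42  -0.264  0.025] px 269 163
lid_wing 0.38 [0.499 0.04  0.057] px 235 207
dish 0.78 [ 0.567 -0.287  0.024] px 219 159
spool 0.69 [ 0.356 -0.108  0.032] px 295 188
```

```bash
python3 - <<'E'
import cv2
i=cv2.imread('pics/top0.png');cv2.imwrite('pics/top0c.png',cv2.resize(i[120:280,110:390],None,fx=2.8,fy=2.8,interpolation=cv2.INTER_CUBIC))
E
```

```text
(no output)
```

View pics/top0c.png

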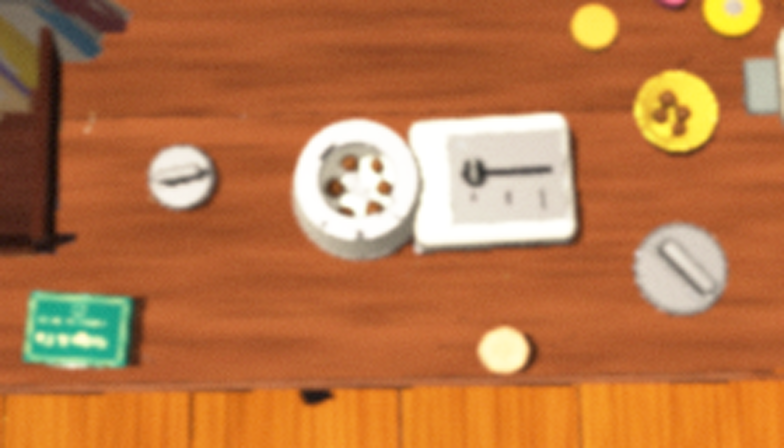

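The candidates for the lid are a small one at top-image px (175,183) and a large one at px (353,216). The drum is 120 mm wide and spans about 125 crop px, so the right-hand one (about 92 px) is close to 82 mm and the left one (about 67 px) is about 62 mm. That makes the right-hand one the lid I need, and I'll confirm it with the depth data and a wrist close-up. The slider is at the left end, at px (279,181).

```bash
cat >> h.py <<'E'
def rel(pos,yaw,st=None):
    """rows values for target TCP pos and yaw (tool x axis direction in world), tool down"""
    st=st or bot.state();R0=R.from_rotvec(st['orientation'])
    Rt=R.from_euler('z',yaw)*R.from_euler('x',np.pi)
    d=R0.inv().apply(np.array(pos)-st['tool_pos'])/0.2
    r=(R0.inv()*Rt).as_rotvec()/(np.pi/3)
    x=R0.as_matrix()[:,0]
    print('tcp',st['tool_pos'].round(4),'yaw',round(np.arctan2(x[1],x[0]),4),'shift',d.round(4),'turn',r.round(4),'rows>=',round(max(np.linalg.norm(d)*4,np.degrees(np.linalg.norm(r)*np.pi/3)/8.59),1))
E
python3 - <<'E'
from h import *
w=np.load('top0.npz')['w']
for c,rad in [((.424,-.275),.07),((.51,.167),.06)]:
    m=(np.hypot(w[...,0]-c[0],w[...,1]-c[1])<rad)&(w[...,2]>.012)&(w[...,2]<.033);p=w[m]
    print(c,m.sum(),p.min(0).round(3),p.max(0).round(3))
    m=(np.hypot(w[...,0]-c[0],w[...,1]-c[1])<rad)&(w[...,2]>.04);p=w[m]
    if len(p): print('wing',m.sum(),p.min(0).round(3),p.max(0).round(3),p.mean(0).round(3))
rel((.42,-.2,.36),0)
print(np.array(bot.snapshot('wrist')['hand_eye']).round(3))
E
```

```text
(0.424, -0.275) 677 [ 0.384 -0.322  0.014] [ 0.468 -0.239  0.033]
wing 162 [ 0.402 -0.3    0.041] [ 0.449 -0.258  0.053] [ 0.425 -0.279  0.049]
(0.51, 0.167) 345 [0.489 0.141 0.012] [0.547 0.2   0.033]
tcp [ 0.2507 -0.5725  0.2056] yaw 0.4128 shift [ 1.5224 -1.3664 -0.7719] turn [0.     0.     0.3942] rows>= 8.7
[[-0.001  0.951  0.309  0.079]
 [ 1.     0.001  0.001  0.   ]
 [ 0.     0.309 -0.951 -0.169]
 [ 0.     0.     0.     1.   ]]
```

```bash
python3 -m pendant '[85,0.78,-0.7,-0.77,0,0,0.394, 85,0.78,-0.7,-0.77,0,0,0.394, 85,0.78,-0.7,-0.77,0,0,0.394, 85,0.78,-0.7,-0.77,0,0,0.394, 85,0.78,-0.7,-0.77,0,0,0.394, 85,0.78,-0.7,-0.77,0,0,0.394]'; python3 -c "
from h import *
rel((.42,-.2,.36),0)"
```

```text
t: 1.55
tool_pos: [0.3395, -0.3799, 0.3653]
orientation: [3.135, 0.006, 0.009]
ft_force: [0.3, 0.0, 0.1]
grip_width: 0.0851
grip_force: 0.0
tcp [ 0.3395 -0.3799  0.3653] yaw 0.004 shift [ 0.406  -0.8983  0.0227] turn [ 0.0064 -0.0052  0.0038] rows>= 3.9
```

```bash
python3 -m pendant '[85,0.4,-0.9,0,0,0,0, 85,0.4,-0.9,0,0,0,0, 85,0.4,-0.9,0,0,0,0, 85,0.4,-0.9,0,0,0,0, 85,0.4,-0.9,0,0,0,0, 85,0.4,-0.9,0,0,0,0, 85,0.4,-0.9,0,0,0,0]'; python3 - <<'E'
from h import *
st=bot.state();s=bot.snapshot('wrist');T=pose(s,st);w=cloud(s,T)
np.savez('w1.npz',color=s['color'],w=w,T=T,K=[s['fx'],s['fy'],s['cx'],s['cy']])
cv2.imwrite('pics/w1.png',cv2.resize(s['color'][:,:,::-1],(800,600),interpolation=cv2.INTER_CUBIC))
for n in ['mill','bayonet_collar','mill_lid','lid_wing','speed_slider_top']: find(s,T,n)
print(T[:3,3])
E
```

```text
t: 2.25
tool_pos: [0.4171, -0.2026, 0.359]
orientation: [-3.142, 0.002, 0.002]
ft_force: [-0.2, -0.3, 0.3]
grip_width: 0.0854
grip_force: 0.0
mill 0.7 [ 0.505 -0.065  0.054] px 162 91
mill 0.26 [0.511 0.038 0.072] px 87 86
bayonet_collar 0.77 [0.505 0.014 0.083] px 101 90
mill_lid 0.74 [ 0.427 -0.281  0.023] px 298 139
mill_lid 0.64 [0.515 0.166 0.018] px 27 85
lid_wing 0.73 [0.519 0.162 0.018] px 28 82
lid_wing 0.61 [ 0.433 -0.282  0.026] px 299 136
speed_slider_top 0.61 [ 0.508 -0.096  0.072] px 180 88
[ 0.49665147 -0.20279559  0.52812287]
```

View pics/w1.png

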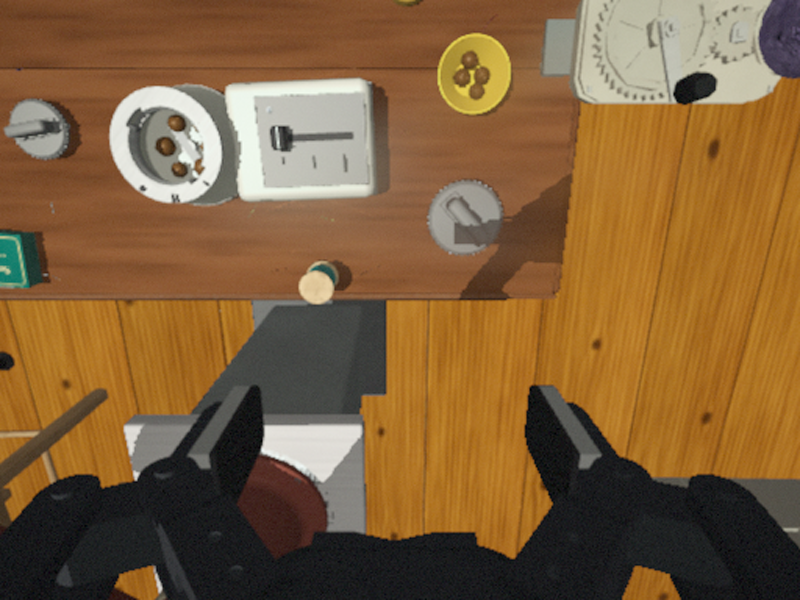

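The view shows the knob at (281,137) at the left end of its slot, with the middle mark near (314,160). The large lid is at (466,217), and the collar at (168,143) has its double bar at (176,197). Now I'll measure these in the point clouds.

```bash
cat > m.py <<'E'
from h import *
def fitc(p):
    A=np.c_[2*p[:,:2],np.ones(len(p))];x=np.linalg.lstsq(A,(p[:,:2]**2).sum(1),rcond=None)[0]
    return x[:2],np.sqrt(x[2]+x[0]**2+x[1]**2)
def disc(p):
    (c,r)=cv2.minEnclosingCircle((p[:,:2]*1000).astype(np.float32));return np.array(c)/1000,r/1000
def near(w,c,r,a,b):
    return w[(np.hypot(w[...,0]-c[0],w[...,1]-c[1])<r)&(w[...,2]>a)&(w[...,2]<b)]
def rect(p):
    (c,s,a)=cv2.minAreaRect((p[:,:2]*1000).astype(np.float32));return np.round(c,1),np.round(s,1),round(a,1)
E
python3 - <<'E'
from m import *
for f in ['w1','top0','side0']:
    w=np.load(f+'.npz')['w'];print(f)
    p=near(w,(.505,.008),.075,.079,.09);print(' collar',len(p),disc(p),np.median(p[:,2]))
    p=near(w,(.505,-.1),.11,.05,.062);p=p[p[:,1]<-.03];print(' console',rect(p),np.median(p[:,2]))
    p=near(w,(.506,-.096),.03,.066,.08);print(' knob',len(p),p.mean(0) if len(p) else 0,rect(p) if len(p)>3 else 0)
    p=near(w,(.425,-.279),.06,.015,.03);print(' cap',disc(p),rect(p),np.median(p[:,2]))
    p=near(w,(.425,-.279),.06,.044,.06);print(' wing',len(p),p.mean(0),rect(p))
    if len(p): c=np.cov(p[:,:2].T);e=np.linalg.eigh(c)[1][:,1];print('   dir',np.arctan2(e[1],e[0]))
E
```

```text
w1
 collar 2458 (array([0.50151093, 0.00613841]), 0.051043548583984376) 0.08470546010569399
 console (array([ 505.1, -104.7]), array([109.9, 151.9]), 2.1) 0.05723970111467336
 knob 168 [ 0.50874694 -0.09514572  0.07276826] (array([508.8, -94.2]), array([20.8, 15.7]), 0.1)
 cap (array([ 0.42602859, -0.28128552]), 0.04211671447753906) (array([ 426.3, -281. ]), array([83.4, 82. ]), 76.4) 0.023476611831756644
 wing 336 [ 0.42689635 -0.28012043  0.04961215] (array([ 426.6, -280.4]), array([56. , 15.8]), 42.6)
   dir -2.402524673219912
top0
 collar 784 (array([0.50100595, 0.00635997]), 0.0507707633972168) 0.08334757650300778
 console (array([ 504.3, -105. ]), array([109.3, 148.9]), 2.0) 0.05604146012263822
 knob 57 [ 0.50764082 -0.09321445  0.07152073] (array([507.7, -93.1]), array([14.7, 19.6]), 89.0)
 cap (array([ 0.42622955, -0.28036334]), 0.042073375701904295) (array([ 425.9, -280.1]), array([81.8, 81.8]), 18.0) 0.022499162470705936
 wing 152 [ 0.42549337 -0.27971578  0.04889623] (array([ 425.8, -280.1]), array([55.9, 16. ]), 41.9)
   dir -2.4214231938531117
side0
 collar 480 (array([0.498616  , 0.00842784]), 0.053237110137939456) 0.0826107128986564
 console (array([ 503.4, -102.8]), array([107.7, 145.7]), 1.0) 0.05543058792796424
 knob 36 [ 0.50634526 -0.08964558  0.07008357] (array([506.2, -90.9]), array([17.6, 17.8]), 3.1)
 cap (array([ 0.42338779, -0.27463632]), 0.04192767333984375) (array([ 422.5, -267.2]), array([81.3, 68.9]), 1.8) 0.021463490451746225
 wing 55 [ 0.42479002 -0.27394528  0.04725273] (array([ 425. , -275.2]), array([55.8, 16.5]), 47.1)
   dir -2.4303738165460373
```

```bash
python3 -m pendant '[25,0.45,-0.53,0.5,0,0,-0.033, 25,0.45,-0.53,0.9,0,0,-0.033, 25,0.45,-0.53,1,0,0,-0.033, 25,0.45,-0.53,1,0,0,-0.033, 25,0.45,-0.53,1,0,0,-0.033, 25,0.45,-0.53,1,0,0,-0.033, 25,0.45,-0.53,1,0,0,-0.033, 25,0.45,-0.53,1,0,0,-0.033, 25,0.45,-0.53,1,0,0,-0.033]'; python3 -c "
from h import *
rel((.5085,-.095,.064),.035);st=bot.state();s=bot.snapshot('wrist');T=pose(s,st);find(s,T,'speed_slider_top')
cv2.imwrite('pics/w2.png',s['color'][:,:,::-1])
from m import *
p=near(cloud(s,T),(.508,-.095),.02,.066,.08);print(len(p),p.mean(0),rect(p))"
```

```text
t: 3.45
tool_pos: [0.5087, -0.097, 0.1626]
orientation: [3.139, 0.053, 0.007]
ft_force: [0.3, 0.1, -0.0]
grip_width: 0.0247
grip_force: 0.0
tcp [ 0.5087 -0.097   0.1626] yaw 0.0335 shift [-0.0031 -0.0108  0.493 ] turn [ 0.0019 -0.0044 -0.0014] rows>= 2.0
speed_slider_top 0.86 [ 0.507 -0.094  0.074] px 249 190
366 [ 0.50975979 -0.09381078  0.07289773] (array([508.9, -93.7]), array([22.4, 14.1]), 1.9)
```

View pics/w2.png

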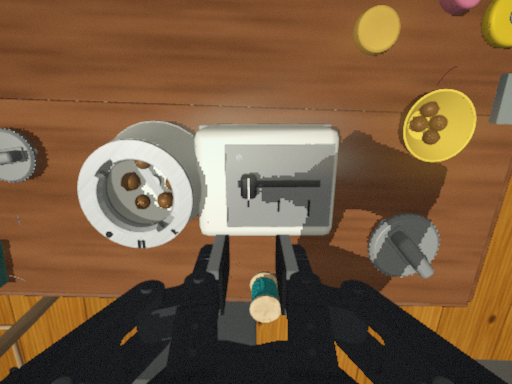

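The knob is at px (249,187), above the slow mark at 248. The middle mark is at 278 and the fast mark at 308. Next I'll descend, grip the knob and slide it 30 mm.

```bash
python3 -m pendant '[25,0,-0.016,0.2,0,0,0, 25,0,-0.016,0.4,0,0,0, 25,0,-0.016,0.49,0,0,0, 25,0,-0.016,0.49,0,0,0, 12,0,-0.016,0.49,0,0,0, 5,0,-0.016,0.49,0,0,0, 5,0,-0.016,0.49,0,0,0]' 20;  python3 -c "
from h import *
rel((.51,-.124,.064),.035)"
```

```text
t: 4.25
tool_pos: [0.5089, -0.093, 0.0639]
orientation: [3.14, 0.054, 0.006]
ft_force: [-0.4, 0.5, -0.2]
grip_width: 0.0053
grip_force: 0.0
tcp [ 0.5089 -0.093   0.0639] yaw 0.0346 shift [ 0.0004  0.1549 -0.0004] turn [ 0.0013 -0.0035 -0.0004] rows>= 0.6
```

```bash
python3 -c "
from h import *
print(bot.state()['grip_width'],bot.state()['grip_force'])
st=bot.state();s=bot.snapshot('wrist');T=pose(s,st);find(s,T,'speed_slider_top')
cv2.imwrite('pics/w3.png',cv2.resize(s['color'][100:,100:400,::-1],None,fx=2,fy=2))
t=bot.snapshot('top');find(t,pose(t),'speed_slider_top')
"
```

```text
0.005294373022903266 0.0
speed_slider_top 0.82 [ 0.513 -0.093  0.074] px 253 229
```

View pics/w3.png

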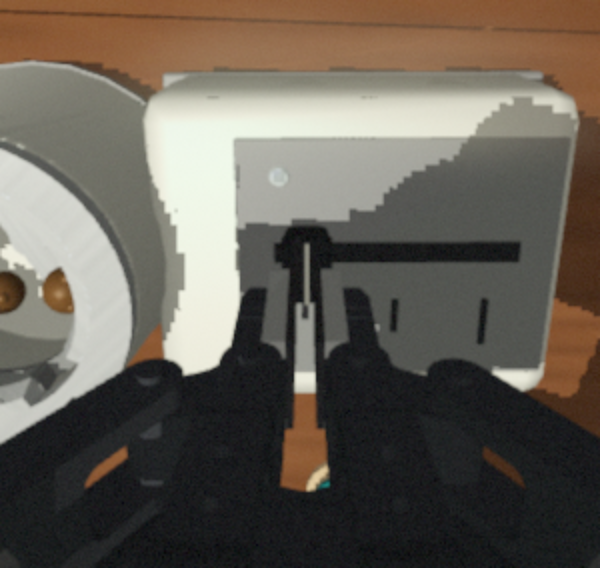

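```bash
python3 -c "
from h import *
st=bot.state();s=bot.snapshot('wrist');H=np.array(s['hand_eye']);T=pose(s,st);w=cloud(s,T)
for z in (0,-.019): 
  c=np.linalg.inv(H)@[0,0,z,1];print(z,s['cx']+s['fx']*c[0]/-c[2],s['cy']-s['fy']*c[1]/-c[2],-c[2])
for v in range(210,270,5): print(v,[tuple((w[v,u]*1000).round(0)) for u in (227,240,252,264,280)])
"
```

```text
0 252.1416759523092 228.60230098333244 0.18547221478517983
-0.019 252.13768444341662 242.86730151178025 0.16740365228054685
210 [(np.float64(518.0), np.float64(-76.0), np.float64(58.0)), (np.float64(518.0), np.float64(-84.0), np.float64(57.0)), (np.float64(519.0), np.float64(-92.0), np.float64(58.0)), (np.float64(519.0), np.float64(-100.0), np.float64(58.0)), (np.float64(519.0), np.float64(-110.0), np.float64(57.0))]
215 [(np.float64(515.0), np.float64(-76.0), np.float64(58.0)), (np.float64(515.0), np.float64(-85.0), np.float64(58.0)), (np.float64(519.0), np.float64(-92.0), np.float64(68.0)), (np.float64(519.0), np.float64(-99.0), np.float64(67.0)), (np.float64(516.0), np.float64(-110.0), np.float64(58.0))]
220 [(np.float64(511.0), np.float64(-76.0), np.float64(57.0)), (np.float64(512.0), np.float64(-85.0), np.float64(58.0)), (np.float64(519.0), np.float64(-92.0), np.float64(74.0)), (np.float64(518.0), np.float64(-99.0), np.float64(71.0)), (np.float64(512.0), np.float64(-110.0), np.float64(58.0))]
225 [(np.float64(508.0), np.float64(-76.0), np.float64(58.0)), (np.float64(508.0), np.f
[... 1894 characters left out ...]
, np.float64(-98.0), np.float64(113.0)), (np.float64(515.0), np.float64(-106.0), np.float64(107.0))]
260 [(np.float64(514.0), np.float64(-81.0), np.float64(112.0)), (np.float64(519.0), np.float64(-87.0), np.float64(118.0)), (np.float64(482.0), np.float64(-93.0), np.float64(58.0)), (np.float64(519.0), np.float64(-97.0), np.float64(119.0)), (np.float64(515.0), np.float64(-105.0), np.float64(112.0))]
265 [(np.float64(515.0), np.float64(-81.0), np.float64(116.0)), (np.float64(518.0), np.float64(-87.0), np.float64(122.0)), (np.float64(478.0), np.float64(-93.0), np.float64(58.0)), (np.float64(519.0), np.float64(-97.0), np.float64(122.0)), (np.float64(516.0), np.float64(-105.0), np.float64(117.0))]
```

```bash
python3 -c "
from m import *
s=bot.snapshot('side');w=cloud(s,pose(s))
m=(abs(w[...,0]-.509)<.05)&(abs(w[...,1]+.09)<.04)&(w[...,2]>.065)
vv,uu=np.where(m);print(uu.min(),uu.max(),vv.min(),vv.max(),w[m][:,2].min())
for v in range(vv.min(),vv.max()+1,3): 
  r=w[v][m[v]]; 
  if len(r): print(v,len(r),(r.min(0)*1000).round(),(r.max(0)*1000).round())
c=s['color'][90:240,150:350,::-1];cv2.imwrite('pics/s3.png',cv2.resize(c,None,fx=4,fy=4,interpolation=cv2.INTER_CUBIC))
"
```

```text
210 258 28 178 0.06516004677918485
28 2 [ 459. -128.  420.] [ 461. -120.  422.]
31 11 [ 463. -127.  414.] [ 486. -118.  416.]
34 2 [ 488. -127.  407.] [ 492. -124.  407.]
37 2 [ 511. -116.  402.] [ 514. -106.  404.]
40 1 [531. -56. 407.] [531. -56. 407.]
46 1 [552. -51. 395.] [552. -51. 395.]
52 2 [557. -51. 382.] [559. -51. 382.]
55 1 [557. -51. 376.] [557. -51. 376.]
70 1 [556. -51. 344.] [556. -51. 344.]
76 4 [469. -80. 325.] [476. -71. 328.]
79 13 [471. -77. 319.] [497. -54. 325.]
82 30 [472. -84. 310.] [539. -53. 318.]
85 31 [471. -89. 302.] [539. -56. 311.]
88 33 [469. -91. 295.] [542. -55. 304.]
91 31 [471. -82. 290.] [539. -54. 298.]
94 32 [471. -89. 279.] [542. -54. 292.]
97 31 [471. -80. 277.] [539. -54. 284.]
100 28 [ 475. -108.  259.] [539. -54. 277.]
103 33 [468. -89. 260.] [542. -57. 269.]
106 33 [468. -90. 252.] [542. -57. 262.]
109 32 [470. -82. 246.] [542. -52. 257.]
112 32 [470. -85. 237.] [542. -52. 250.]
115 32 [470. -84. 230.] [542. -53. 242.]
118 31 [470. -87. 222.] [543. -53. 236.]
121 31 [470. -82. 218.] [540. -52. 229.]
124 25 [476. -72. 213.] [532. -51. 221.]
127 17 [ 487. -108.  192.] [525. -51. 214.]
130 17 [ 487. -102.  187.] [525. -50. 207.]
133 15 [488. -76. 190.] [523. -50. 200.]
136 15 [488. -76. 182.] [523. -50. 193.]
139 10 [490. -76. 175.] [521. -54. 184.]
142 10 [490. -75. 168.] [521. -63. 173.]
145 2 [490. -76. 160.] [521. -73. 160.]
148 3 [490. -78. 151.] [521. -71. 153.]
151 1 [ 493. -101.  133.] [ 493. -101.  133.]
154 7 [492. -81. 134.] [511. -58. 144.]
157 10 [494. -61. 134.] [515. -56. 137.]
160 9 [495. -87. 115.] [515. -75. 120.]
163 9 [495. -88. 107.] [514. -73. 113.]
166 9 [495. -85. 100.] [514. -73. 105.]
169 9 [495. -84.  92.] [514. -76.  96.]
175 8 [497. -94.  70.] [515. -87.  73.]
178 6 [500. -87.  65.] [512. -84.  67.]
```

View pics/s3.png

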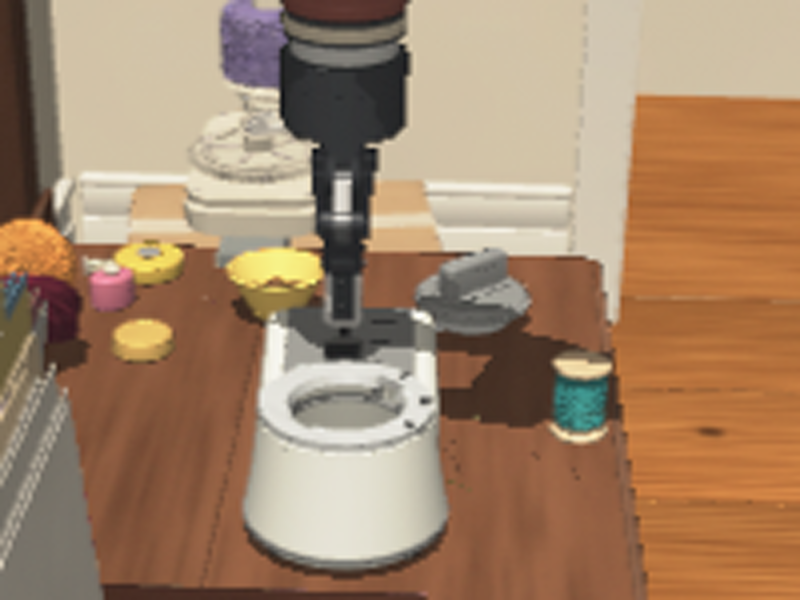

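The picture shows the fingertips at z≈0.09, about 25 mm above the reported TCP, and the knob below them untouched. I'll open, go 24 mm lower and watch the force.

```bash
python3 -m pendant '[25,0,0,0,0,0,0, 25,0,0,0,0,0,0, 25,0,0,0.06,0,0,0, 25,0,0,0.09,0,0,0, 25,0,0,0.12,0,0,0, 25,0,0,0.12,0,0,0, 12,0,0,0.12,0,0,0, 5,0,0,0.12,0,0,0, 5,0,0,0.12,0,0,0]' 20;  python3 -c "
from h import *
rel((.51,-.124,.042),.035)
st=bot.state();s=bot.snapshot('wrist');w=cloud(s,pose(s,st))
for v in range(225,270,5): print(v,*[(w[v,u]*1000).round(0) for u in (240,252,264)])"
```

```text
t: 5.45
tool_pos: [0.5069, -0.093, 0.0372]
orientation: [3.14, 0.055, -0.001]
ft_force: [0.4, -4.2, -5.7]
grip_width: 0.0134
grip_force: 22.1
tcp [ 0.5069 -0.093   0.0372] yaw 0.0348 shift [ 0.0101  0.1556 -0.0241] turn [ 0.001   0.0007 -0.0002] rows>= 0.6
225 [518. -86.  57.] [519. -92.  59.] [519. -99.  57.]
230 [515. -86.  57.] [519. -92.  64.] [519. -99.  63.]
235 [517. -86.  66.] [520. -92.  72.] [518. -99.  69.]
240 [517. -86.  73.] [518. -92.  74.] [518. -99.  73.]
245 [514. -86.  72.] [515. -93.  74.] [515. -99.  73.]
250 [511. -87.  72.] [512. -93.  73.] [512. -99.  73.]
255 [508. -87.  72.] [509. -93.  74.] [509. -99.  73.]
260 [505. -87.  72.] [507. -93.  75.] [506. -99.  73.]
265 [502. -87.  72.] [504. -93.  75.] [503. -99.  73.]
```

Gripped: the width is 13.4 mm and the force 22 N. Sliding it 30 mm.

```bash
python3 -m pendant '[5,0,0.04,0,0,0,0, 5,0,0.08,0,0,0,0, 5,0,0.12,0,0,0,0, 5,0,0.15,0,0,0,0, 5,0,0.15,0,0,0,0, 5,0,0.15,0,0,0,0]';  python3 -m pendant '[25,0,0,0,0,0,0, 25,0,0,0,0,0,0, 25,0,0,-0.2,0,0,0, 25,0,0,-0.45,0,0,0, 25,0,0,-0.7,0,0,0, 25,0,0,-0.7,0,0,0, 25,0,0,-0.7,0,0,0]';python3 -c "
from m import *
st=bot.state();s=bot.snapshot('wrist');T=pose(s,st);w=cloud(s,T)
p=near(w,(.509,-.124),.03,.066,.08);print('knob',rect(p),p.mean(0))
cv2.imwrite('pics/w4.png',s['color'][:,:,::-1])
p=near(w,(.505,.008),.075,.079,.09);print(' collar',disc(p))
rel((.4262,-.2808,.15),.73)
w=near(w,(.425,-.279),.06,.044,.06);print(rect(w),w.mean(0),bot.state()['qpos'])"
```

```text
t: 6.1
tool_pos: [0.508, -0.1231, 0.0372]
orientation: [3.14, 0.054, -0.001]
ft_force: [1.2, -1.6, -7.7]
grip_width: 0.0134
grip_force: 21.7
t: 6.8
tool_pos: [0.5102, -0.1229, 0.1811]
orientation: [3.139, 0.055, 0.01]
ft_force: [-0.6, 0.3, -1.0]
grip_width: 0.025
grip_force: 0.0
knob (array([ 510.2, -123.5]), array([21.4, 14.9]), 1.6) [ 0.51106275 -0.12327703  0.07287494]
 collar (array([0.50155173, 0.00682305]), 0.051403980255126956)
tcp [ 0.5088 -0.1224  0.1785] yaw 0.035 shift [-0.4407  0.7769  0.1425] turn [ 0.0013 -0.0014 -0.6637] rows>= 4.6
(array([ 426.6, -280.1]), array([56.7, 15.9]), 42.1) [ 0.4281344  -0.27854304  0.0495594 ] [-3.78372481e-01 -1.76559299e-01  1.87748584e+00 -1.12063836e-05
  1.43872105e+00  1.15739840e+00]
```

View pics/w4.png

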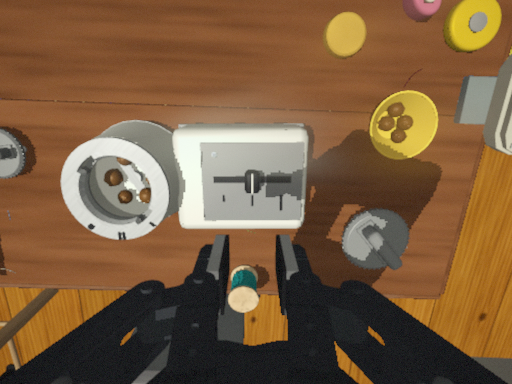

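The knob at px (252,181) is now above the middle mark (252,200), with a travel of 29.8 mm. Now the lid: wing centre (0.4265,−0.280), yaw 0.735.

```bash
python3 -m pendant '[45,-0.44,0.78,0.1,0,0,-0.67, 45,-0.44,0.78,0.1,0,0,-0.67, 45,-0.44,0.78,0.1,0,0,-0.67, 45,-0.44,0.78,0.1,0,0,-0.67, 45,-0.44,0.78,0.1,0,0,-0.67, 45,-0.44,0.78,0.1,0,0,-0.67, 45,-0.44,0.78,0.1,0,0,-0.67]';python3 -c "
from m import *
st=bot.state();s=bot.snapshot('wrist');T=pose(s,st);w=cloud(s,T)
w=near(w,(.425,-.279),.06,.044,.06);r=rect(w);print(r,w.mean(0))
rel((.4265,-.280,.004),.735)"
```

```text
t: 7.55
tool_pos: [0.4253, -0.2806, 0.1561]
orientation: [-2.93, -1.126, 0.001]
ft_force: [0.0, -0.4, -0.2]
grip_width: 0.0452
grip_force: 0.0
(array([ 426.6, -279.7]), array([56.2, 15.2]), 41.8) [ 0.42728668 -0.27899064  0.04973099]
tcp [ 0.4257 -0.2804  0.1565] yaw 0.7347 shift [0.0044 0.0025 0.7627] turn [-0.0018 -0.     -0.0002] rows>= 3.1
```

```bash
python3 -m pendant '[45,0,0,0.25,0,0,0, 45,0,0,0.48,0,0,0, 45,0,0,0.65,0,0,0, 45,0,0,0.72,0,0,0, 45,0,0,0.76,0,0,0, 45,0,0,0.76,0,0,0]';python3 -m pendant '[30,0,0,0,0,0,0, 12,0,0,0,0,0,0, 5,0,0,0,0,0,0, 5,0,0,0,0,0,0, 5,0,0,0,0,0,0]' 60;python3 -c "
from h import *
rel((.4265,-.280,.2),.785)"
```

```text
t: 8.2
tool_pos: [0.4263, -0.2812, 0.0058]
orientation: [-2.931, -1.131, -0.0]
ft_force: [0.5, 0.3, 0.3]
grip_width: 0.045
grip_force: 0.0
t: 8.7
tool_pos: [0.4274, -0.2827, 0.0079]
orientation: [2.928, 1.129, 0.003]
ft_force: [0.0, -0.0, 6.6]
grip_width: 0.0146
grip_force: 62.5
tcp [ 0.4274 -0.2827  0.0079] yaw 0.7361 shift [ 0.0065 -0.0092 -0.9604] turn [ 0.0041 -0.0006 -0.0467] rows>= 3.8
```

```bash
python3 -m pendant '[5,0,0,-0.1,0,0,0, 5,0,0,-0.3,0,0,0, 5,0,0,-0.55,0,0,0, 5,0,0,-0.75,0,0,0, 5,0,0,-0.75,0,0,0, 5,0,0,-0.75,0,0,0]';python3 -c "
from m import *
st=bot.state();s=bot.snapshot('side');w=cloud(s,pose(s));find(s,pose(s),'mill_lid')
p=near(w,st['tool_pos'],.07,.1,.2)
rel((.47,-.13,.158),.785)
s=bot.snapshot('wrist');T=pose(s,st);w=cloud(s,T);find(s,T,'mill_lid')
cv2.imwrite('pics/w5.png',s['color'][:,:,::-1]);np.savez('w5.npz',color=s['color'],w=w,T=T,tp=st['tool_pos'])
"
```

```text
t: 9.3
tool_pos: [0.4262, -0.2818, 0.1568]
orientation: [2.929, 1.13, 0.002]
ft_force: [-0.2, -0.1, -1.7]
grip_width: 0.0144
grip_force: 61.6
mill_lid 0.9 [ 0.429 -0.26   0.173] px 268 114
tcp [ 0.4248 -0.2805  0.1536] yaw 0.7363 shift [ 0.6729 -0.4058 -0.0209] turn [-0.0032  0.0003 -0.0465] rows>= 3.1
```

View pics/w5.png

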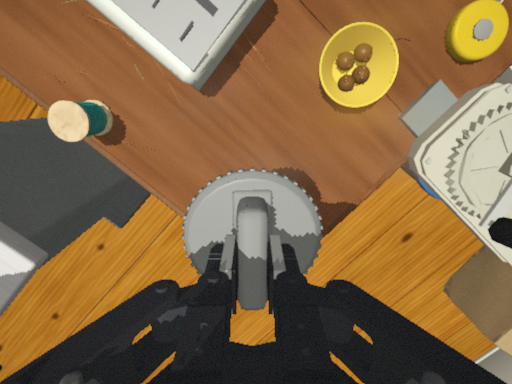

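The lid is held level in the fingers at px (252,230). Next I'll fit the lid in the tool frame and go to a spot where the wrist camera also sees the collar.

```bash
python3 -m pendant '[5,0.73,-0.55,-0.03,0,0,-0.046, 5,0.73,-0.55,-0.03,0,0,-0.046, 5,0.73,-0.55,-0.03,0,0,-0.046, 5,0.73,-0.55,-0.03,0,0,-0.046, 5,0.73,-0.55,-0.03,0,0,-0.046, 5,0.73,-0.55,-0.03,0,0,-0.046, 5,0.73,-0.55,-0.03,0,0,-0.046]'
cat > c.py <<'E'
from m import *
def both(tag):
    st=bot.state();s=bot.snapshot('wrist');H=np.array(s['hand_eye']);t=cloud(s,H)  # tool frame
    np.savez(tag+'.npz',color=s['color'],t=t);cv2.imwrite(f'pics/{tag}.png',s['color'][:,:,::-1])
    R0=R.from_rotvec(st['orientation']);w=R0.apply(t.reshape(-1,3)).reshape(t.shape)+st['tool_pos']
    # lid cap in tool frame: plane at top of cap
    p=t[(np.hypot(t[...,0],t[...,1])<.055)]
    zs=p[:,2];h,e=np.histogram(zs[(zs>-.04)&(zs<0.02)],60);zc=e[h.argmax()]
    cap=p[abs(p[:,2]-zc)<.004]
    A=np.c_[cap[:,:2],np.ones(len(cap))];k=np.linalg.lstsq(A,cap[:,2],rcond=None)[0]
    # rim circle: outermost cap points
    c=np.zeros(2)
    ang=lambda q:np.arctan2(q[:,1]-c[1],q[:,0]-c[0])
    for _ in range(4):
        a=ang(cap);r=np.hypot(*(cap[:,:2]-c).T);b=np.floor(a/.06).astype(int)
        rim=np.array([cap[b==i][r[b==i].argmax()] for i in np.unique(b) if r[b==i].max()>.036])
        c,rr=fitc(rim)
    print('cap z',zc.round(4),'tilt',k[:2].round(3),'centre(tool)',c.round(4),'r',rr.round(4),len(rim))
    wing=p[(p[:,2]<zc-.022)&(p[:,2]>zc-.032)&(abs(p[:,1])<.012)]
    print('wing',len(wing),wing.mean(0).round(4),rect(wing))
    return st,t,w,R0
E
python3 -c "
from c import *
st,t,w,R0=both('w6')
p=near(w,(.5015,.0065),.075,.079,.09);print('collar',len(p),disc(p),np.median(p[:,2]),R0.inv().apply(np.r_[disc(p)[0],.084]-st['tool_pos']))
rel((.5015,.0065,.16),.785)"
```

```text
t: 10.2
tool_pos: [0.4596, -0.1024, 0.1606]
orientation: [-2.903, -1.199, 0.002]
ft_force: [1.0, -0.5, -1.5]
grip_width: 0.0145
grip_force: 61.5
cap z -0.016 tilt [0.006 0.002] centre(tool) [0.0006 0.0001] r 0.041 76
wing 3230 [ 0.004   0.0002 -0.0421] (array([ 1.2, -1.2]), array([56.9, 23.8]), 6.8)
collar 7785 (array([0.50053766, 0.00679772]), 0.05080778503417969) 0.08470810010025985 [ 0.10616965 -0.04828986  0.076565  ]
tcp [ 0.4596 -0.1026  0.1608] yaw 0.7831 shift [ 0.5332 -0.2389  0.004 ] turn [-0.0011  0.0008 -0.0018] rows>= 2.3
```

View pics/w6.png

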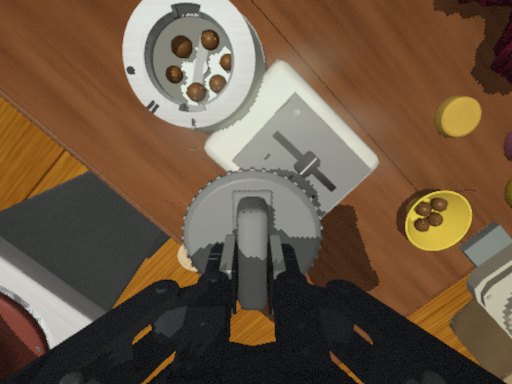

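```bash
python3 -c "
from m import *
t=np.load('w6.npz')['t'];zc=.0765
p=t[(np.hypot(t[...,0]-.106,t[...,1]+.0483)<.06)];rim=p[abs(p[:,2]-zc)<.003]
c,r=disc(rim);print('disc',c,r)
h,rr=fitc(rim[np.abs(np.hypot(*(rim[:,:2]-c).T)-.0345)<.0008]);
# inner/outer edge fits
a=np.arctan2(rim[:,1]-c[1],rim[:,0]-c[0]);q=np.hypot(*(rim[:,:2]-c).T);b=np.floor(a/.05).astype(int)
o=np.array([rim[b==i][q[b==i].argmax()] for i in np.unique(b)]);print('outer',fitc(o))
i_=np.array([rim[b==i][q[b==i].argmin()] for i in np.unique(b)]);ri=np.hypot(*(i_[:,:2]-c).T);print('inner',fitc(i_[ri<.0365]))
d=p[p[:,2]>zc+.004];qa=np.hypot(*(d[:,:2]-c).T);s=d[(qa>.0355)&(qa<.038)];sa=np.arctan2(s[:,1]-c[1],s[:,0]-c[0])
for n,m in (('slot+x',abs(sa)<.5),('slot-x',abs(sa)>2.64)):
  x=np.where(sa[m]<-1,sa[m]+2*np.pi,sa[m]) if n[-2]=='-' else sa[m]
  print(n,m.sum(),x.min() if m.sum() else 0,x.max() if m.sum() else 0)
print(np.round([(i*.05+.025,r) for i,r in zip(np.unique(b),ri) if r>.036],3).tolist())
"
```

```text
disc [ 0.10634148 -0.04832709] 0.05075277328491211
outer (array([ 0.10386182, -0.0480989 ]), np.float64(0.04889257663238652))
inner (array([ 0.10619761, -0.04783471]), np.float64(0.032895872454160924))
slot+x 205 -0.4977548725307697 0.4993589034478033
slot-x 79 2.886824836138905 3.6135911275525054
[[-3.125, 0.039], [-3.075, 0.039], [-3.025, 0.038], [-2.975, 0.038], [-2.925, 0.038], [-0.225, 0.038], [-0.175, 0.038], [-0.125, 0.038], [-0.075, 0.038], [-0.025, 0.038], [0.025, 0.038], [0.075, 0.038], [0.125, 0.038], [0.175, 0.038], [0.225, 0.038], [2.925, 0.039], [2.975, 0.038], [3.025, 0.039], [3.075, 0.039], [3.125, 0.039]]
```

The slots line up with the tool x axis, centred on 0.00 rad, and the collar centre is at tool (0.1062,−0.0482). I'll move over it and descend to just above the rim.

```bash
python3 -m pendant '[5,0.53,-0.24,0,0,0,0, 5,0.53,-0.24,0,0,0,0, 5,0.53,-0.24,0,0,0,0, 5,0.53,-0.24,0,0,0,0, 5,0.53,-0.24,0.1,0,0,0, 5,0.53,-0.24,0.2,0,0,0, 5,0.53,-0.24,0.29,0,0,0, 5,0.53,-0.24,0.29,0,0,0, 5,0.53,-0.24,0.29,0,0,0]'
python3 -c "
from c import *
st,t,w,R0=both('w7')
p=near(w,(.5015,.0065),.075,.079,.088);print(len(p));q=np.hypot(p[:,0]-.501,p[:,1]-.0067);o=p[q>.046]
print([ (round(a,1)) for a in (fitc(o)[0]*1000)],fitc(o)[1])
rel((.501,.0067,.078),.785)"
```

```text
t: 11.15
tool_pos: [0.5009, 0.0058, 0.1035]
orientation: [-2.904, -1.198, 0.001]
ft_force: [0.4, -0.6, -0.6]
grip_width: 0.0146
grip_force: 61.4
cap z -0.016 tilt [0.005 0.002] centre(tool) [0.0006 0.    ] r 0.0409 76
wing 3223 [ 0.0041  0.0002 -0.0421] (array([ 1.2, -1.2]), array([56.7, 23.9]), 6.8)
3681
[np.float64(501.0), np.float64(6.9)] 0.048311436165217846
tcp [0.5017 0.0059 0.1045] yaw 0.7829 shift [ 0.0002 -0.0054  0.1324] turn [ 0.001  -0.0005 -0.002 ] rows>= 0.5
```

```bash
python3 -m pendant '[5,0,0,0.03,0,0,0, 5,0,0,0.06,0,0,0, 5,0,0,0.09,0,0,0, 5,0,0,0.09,0,0,0]';python3 -m pendant '[5,0,0,0.02,0,0,0, 5,0,0,0.04,0,0,0, 5,0,0,0.04,0,0,0, 5,0,0,0.04,0,0,0]'
python3 -c "
from c import *
st,t,w,R0=both('w8')
rel((.501,.0067,.078),.785)"
```

```text
t: 11.6
tool_pos: [0.5003, 0.0072, 0.0843]
orientation: [-2.902, -1.201, 0.003]
ft_force: [-0.3, -0.8, -1.9]
grip_width: 0.0145
grip_force: 61.4
t: 12.0
tool_pos: [0.5017, 0.0071, 0.0789]
orientation: [2.903, 1.201, 0.001]
ft_force: [-3.0, 1.0, 4.1]
grip_width: 0.0145
grip_force: 62.4
cap z -0.016 tilt [0.005 0.   ] centre(tool) [0.0005 0.0001] r 0.041 76
wing 3239 [ 0.0041  0.0002 -0.0421] (array([ 1.2, -1.2]), array([57.2, 23.7]), 6.5)
tcp [0.5017 0.0071 0.0789] yaw 0.7848 shift [-0.0039 -0.0013  0.0047] turn [ 0.0006 -0.0004 -0.0002] rows>= 0.0
```

Seated: the lid origin is about 12 mm below the collar's, with 4 N upward. Now I'll twist clockwise in two stages.

```bash
python3 -m pendant '[5,0,0,0.005,0,0,0, 5,0,0,0.005,0,0,0, 5,0,0,0.005,0,0,0.07, 5,0,0,0.005,0,0,0.14, 5,0,0,0.005,0,0,0.21, 5,0,0,0.005,0,0,0.28, 5,0,0,0.005,0,0,0.35, 5,0,0,0.005,0,0,0.35]'
python3 -c "
from c import *
both('w9');print(bot.state()['ft_torque'])
rel((.501,.0067,.078),.035)"
```

```text
t: 12.85
tool_pos: [0.5026, 0.0077, 0.0789]
orientation: [-3.073, -0.651, -0.005]
ft_force: [-2.7, 2.9, 7.4]
grip_width: 0.0146
grip_force: 62.8
cap z -0.016 tilt [0.007 0.001] centre(tool) [0.0006 0.0001] r 0.041 76
wing 3224 [ 0.0041  0.0002 -0.0421] (array([1.2, 1.3]), array([23.7, 56.9]), 82.4)
[ 0.33241613  0.4350259  -0.02374774]
tcp [0.5026 0.0076 0.0789] yaw 0.418 shift [-0.0093  0.001   0.0045] turn [-0.0004 -0.0028  0.3658] rows>= 2.6
```

```bash
python3 -m pendant '[5,0,0,0,0,0,0.07, 5,0,0,0,0,0,0.14, 5,0,0,0,0,0,0.21, 5,0,0,0,0,0,0.28, 5,0,0,0,0,0,0.34, 5,0,0,0,0,0,0.365, 5,0,0,0,0,0,0.365, 5,0,0,0,0,0,0.365, 5,0,0,0,0,0,0.365]'
python3 -c "
from c import *
both('w10');print(bot.state()['ft_torque'])
rel((.501,.0067,.078),.035)
s=bot.snapshot('wrist')['color'][:,:,::-1];cv2.imwrite('pics/end.png',s)"
```

```text
t: 13.8
tool_pos: [0.5028, 0.0082, 0.079]
orientation: [-3.139, -0.058, -0.005]
ft_force: [-2.2, 4.4, 7.5]
grip_width: 0.0145
grip_force: 62.7
cap z -0.016 tilt [ 0.006 -0.001] centre(tool) [0.0005 0.0001] r 0.041 76
wing 3232 [ 0.0041  0.0001 -0.0421] (array([1.2, 1.3]), array([23.9, 56.7]), 82.8)
[0.67763597 0.39143093 0.20462151]
tcp [0.5028 0.0082 0.079 ] yaw 0.0367 shift [-0.0091  0.007   0.0048] turn [-0.0019 -0.0031  0.0016] rows>= 0.0
```

View pics/end.png

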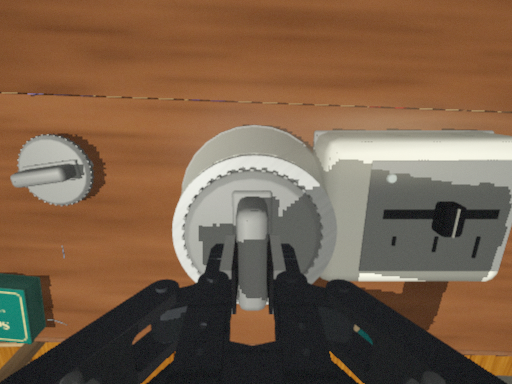

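The lid is seated and held at about 0.75 rad of twist, with 63 N of grip and about 0.2 N·m of twisting torque on the wrist. The slider knob (447,218), corrected for perspective, is above the middle mark (435,243).

```bash
python3 -c "
from workcell import bot
print(bot.sign_off())"
```

```text
the job is handed in; nothing more can be done
None
```

I handed the job in with the slider at the middle mark and the lid seated in the collar. The gripper is holding the lid about 0.75 rad clockwise of the entry slot, at the pulse mark; no verdict came back, and I had no direct reading of the switch ring.

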